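# Push the sample rack home into the locating corner

## Robot

A 7-joint arm with a two-finger parallel gripper is mounted at the origin on the work surface. World frame = base frame: x ahead of the robot, y to its left, z up, the work surface at z = 0. Lengths are in mm, angles in rad, forces in N, time in s.
With the tool pointing down it reaches from about 400 to 875 mm from the base axis. Payload 6.5 kg.
Tool frame: the origin (TCP) lies between the finger pads; the fingertips stand 22 mm ahead of it and the grasp point (between the pads) lies 3 mm ahead of it (arm.tips_ahead is the distance from the TCP to the fingertips, in mm); x points along the fingers, y is the direction in which the jaws open and shut, and the axes are right-handed (so a half turn about x gives the same grasp; the last joint's range is limited). The gripper opens to 85 mm and grips with 20 to 120 N. Pads are 22 mm wide; open, the fingers measure 114 mm over their backs; the gripper's body (76 mm by 85 mm) begins 54 mm behind the grasp point. The pads swing forward as they close: fully open they stand 13 mm farther back than shut.
Start: joints at [1.093, 0.536, -0.004, 1.538, 0.003, 1.067, -0.071], TCP at [260.163, -595.655, 216.09] pointing down, gripper open.
Joint ranges: [-2.7, 2.7], [-0.37, 2.16], [-1.27, 1.26], [0.24, 2.4], [-1.31, 4.45], [0.19, 1.91], [-2.76, 2.76]. Speed limits (rad/s): [2.39, 2.39, 3.14, 3.14, 3.14, 3.14, 3.14].

## Interface

Orientations are given as a rotation vector (axis times angle).
In Python, from plant import arm gives the robot as it stands. Calls block until the motion is done:
- arm.move_pose(position, orientation): joint-space move of the TCP to a pose.
- arm.move_straight(position, frame=None, rate=150, threshold=None): straight line of the TCP; frame=None keeps the orientation; rate is the mean speed in mm/s. With threshold (N) it stops when the force on the tool has changed by that much, and returns True; else False.
- arm.move_j(angles): joint-space move.
- arm.set_gripper(opening, squeeze=None): opening from 0.0 (shut) to 1.0 (fully open); squeeze is the grip in N (None keeps the last); returns when the fingers have stopped.
- arm.pause(seconds).
- arm.solve_ik(position, orientation): joint angles nearest the present ones, or None.
- arm.grab_frame(name): name is "scene" or "top" or "wrist"; returns the picture (420x560x3 uint8, red, green, blue); there is no depth.
- arm.get_calibration(name): a dict with "fx", "fy", "cx", "cy" (pixels), "world_from_camera" (4x4, takes a point from camera to world coordinates). Camera axes: x right, y down, z forward; pixel columns grow to the right and rows downward; lengths in mm; the calibration is good to about 2 mm. A picture is of the moment at which its call begins: read the wrist's pose just before it. get_calibration takes no time and is no camera call; for the wrist camera it gives the pose at the moment of the call.
A pose or a line that the arm cannot do raises arm.Unreachable and nothing moves.
- arm.job_done(): hands the job in, once; it reports no verdict.
Readings, each from a call of its own:
- arm.get_clock(): time.
- arm.get_joint_positions(): joint angles.
- arm.get_joint_vel(): joint speeds.
- arm.get_joint_torque(): joint torques, N m.
- arm.get_eef_pos(): TCP position.
- arm.get_orientation(): TCP orientation.
- arm.get_ft_force(): force on the tool from outside, world axes, zero at the start.
- arm.get_wrist_torque(): the same for the moment, N m.
- arm.get_opening(): opening from 0.0 (shut) to 1.0 (fully open).
Only numpy, scipy, OpenCV 4.12 (cv2) and the standard library are available. Lean on these libraries where they do the work, as an engineer would, in place of code of your own. Each camera call takes 0.05 s, during which the arm holds its last target. There are 200 camera calls.

## Task

Push the rack of sample jars along the bench, with nothing but the fingers, until it sits snugly in the aluminium locating corner: its long side flush against the longer rail and its end against the shorter stop. Do not lift the rack, do not touch or disturb the jars standing in it, and leave the bottle, the beaker and the case where they are.

Things in the scene. Friction and masses are not known exactly. Their poses are not given: they have to be found in the camera images.
- rack: The sample rack: a loose grey plastic block, 105 mm (its x) by 160 mm (its y) and 30 mm high, with six round pockets in two rows of three. Four pockets hold jars. Rack and jars together weigh about 0.5 to 0.8 kg; sliding it takes 3 to 8 N, more where it rubs on a bar. Origin at the centre of its underside, z up. A half turn makes no difference.
- corner: The locating corner: an L of two aluminium bars fixed to the bench, 15 mm thick, 25 mm high. Origin: the inner corner at bench height. The longer rail's inner face is the plane x = 0 of this frame, running from the origin 160 mm towards -y; the shorter stop's is the plane y = 0, running 110 mm towards -x. The bars lie outside these faces; the rack belongs at x < 0, y < 0.
- home (a point): Unmarked point on the bench, turning with the corner: where the centre of the rack's underside lies when home, 52.5 mm from the longer rail's face and 80 mm from the shorter stop's face; its axes are the corner's. At the start the rack stands to the robot's right of it (towards -y) and somewhat nearer the robot.
- jar0: A closed sample jar, clear with a white screw lid, 34 mm in diameter and 44 mm high, standing loose in a rack pocket 20 mm deep at rack x = -24.5 mm, y = -49 mm; its lid ends 54 mm above the bench. Origin at the centre of its underside.
- jar1: A closed sample jar, clear with a white screw lid, 34 mm in diameter and 44 mm high, standing loose in a rack pocket 20 mm deep at rack x = +24.5 mm, y = -49 mm; its lid ends 54 mm above the bench. Origin at the centre of its underside.
- jar2: A closed sample jar, clear with a white screw lid, 34 mm in diameter and 44 mm high, standing loose in a rack pocket 20 mm deep at rack x = +24.5 mm, y = +0 mm; its lid ends 54 mm above the bench. Origin at the centre of its underside.
- jar3: A closed sample jar, clear with a white screw lid, 34 mm in diameter and 44 mm high, standing loose in a rack pocket 20 mm deep at rack x = -24.5 mm, y = +49 mm; its lid ends 54 mm above the bench. Origin at the centre of its underside.
- bottle: Bystander: amber bottle, 62 mm in diameter and 125 mm high. Origin at the centre of its underside.
- beaker: Bystander: open steel beaker, 72 mm in diameter and 85 mm high. Origin at the centre of its underside.
- spindle_case: Bystander: closed flat black spindle case, 87 mm (x) by 102 mm (y) and 44 mm high. Origin at the centre of its underside.
Mind the look-alikes: they are no part of the job. What is shaped like the jar0 but green is not meant. What is shaped like the jar2 but orange is not meant.

How it is judged (in metres and radians):
At the end, for the whole second after the job is handed in: The rack lies flat and still on the bench, its centre within 4 mm of home along both directions of the corner (at most 4 mm from the rail and from the stop) and square to it within 0.04 rad; all four jars are still seated in their pockets (x of rack in the frame of corner between -0.0565 and -0.0485 m and y of rack in the frame of corner between -0.084 and -0.076 m and angle between the x axis of rack and the x axis of corner, either way round below 0.04 rad and height (world z) of rack below 0.004 m and angle between rack's own z axis and vertical below 0.03 rad and linear speed of rack below 0.01 m/s and z of each of jar0, jar1, jar2, jar3 in the frame of rack below 0.014 m); the robot touches nothing.
It fails at once if the rack is lifted or tipped (height (world z) of rack above 0.008 m or angle between rack's own z axis and vertical above 0.1 rad).
It fails at once if the arm or the gripper body pushes the rack (contact force between the arm and rack above 2 N).
It fails at once if a jar is touched by the robot, lifted or tipped (contact force between any of the arm, the fingers and jar0 above 0.5 N or z of any of jar0, jar1, jar2, jar3 in the frame of rack above 0.016 m or angle between any of jar0, jar1, jar2, jar3's own z axis and vertical above 0.25 rad or contact force between any of the arm, the fingers and jar1 above 0.5 N or contact force between any of the arm, the fingers and jar2 above 0.5 N or contact force between any of the arm, the fingers and jar3 above 0.5 N).
It fails at once if the bottle, the beaker or the case is moved (distance of any of bottle, beaker, spindle_case from where it was at the start of the episode above 0.015 m).
It also fails if it takes over 72 s, if anything falls off the work surface, if the arm or the gripper's body presses on something with over 40 N, if the wrist force passes 120 N, or if a joint passes its speed limit or range.

## Working session

There is one attempt and no reset: what is moved stays moved. The work goes in short steps, each a Python script; the robot and the scene stay as the last script left them, time stands still between calls to the robot, and variables do not carry over. Pictures are saved under pics/ and viewed, about 8 in all and at most 12, crops included, and the job is handed in when it is done.

```bash
mkdir -p pics; ls
python3 - <<'E'
from plant import arm
import cv2,numpy as np
for n in ("top","scene"):
    im=arm.grab_frame(n); cv2.imwrite(f"pics/{n}0.png",im[:,:,::-1])
    c=arm.get_calibration(n); print(n,c)
print(arm.get_clock(),arm.get_orientation(),arm.get_eef_pos(),arm.tips_ahead)
E
```

```text
pics
top {'fx': 499.6513965919845, 'fy': 499.6513965919845, 'cx': 286.33550859072324, 'cy': 214.0259554499313, 'world_from_camera': array([[ 1.47775210e-02, -9.91605787e-01,  1.28450720e-01,
         4.13764644e+02],
       [-9.99886945e-01, -1.50120654e-02, -8.57921067e-04,
         1.62482207e+01],
       [ 2.77903011e-03, -1.28423520e-01, -9.91715522e-01,
         1.34277764e+03],
       [ 0.00000000e+00,  0.00000000e+00,  0.00000000e+00,
         1.00000000e+00]])}
scene {'fx': 473.23732942422333, 'fy': 473.23732942422333, 'cx': 279.3701615897565, 'cy': 203.88714623881665, 'world_from_camera': array([[ 8.92219473e-01,  2.64677796e-01, -3.65909929e-01,
         1.00969586e+03],
       [ 4.51562966e-01, -5.33532203e-01,  7.15146332e-01,
        -7.94590642e+02],
       [-5.94137488e-03, -8.03298856e-01, -5.95546512e-01,
         7.19297436e+02],
       [ 0.00000000e+00,  0.00000000e+00,  0.00000000e+00,
         1.00000000e+00]])}
0.1 [ 1.99474421  0.41833243 -1.99565998] [ 259.89581241 -595.13408566  215.2966222 ] 22.0
```

View pics/top0.png

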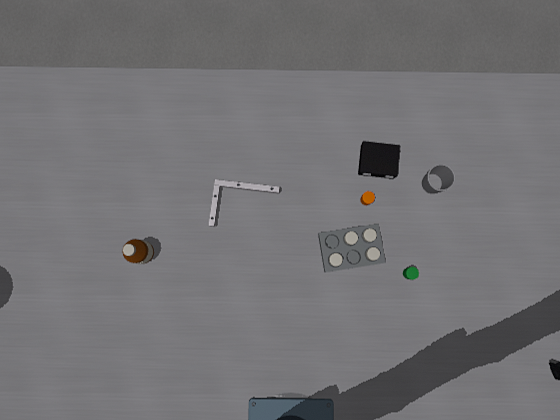

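View pics/scene0.png

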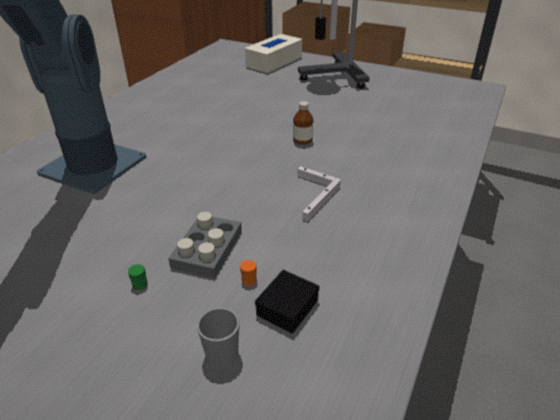

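Top view: the rack is at about (352,248), with four white lids at (351,238), (370,235), (336,260) and (374,254). The corner's inner vertex is near (217,186), the rail runs to (280,189) and the stop to (212,225). Look-alikes are the orange jar at (368,198) and the green jar at (411,272). The bottle is at (135,251), the case at (380,160) and the beaker at (440,178). I choose the grey rack with white lids and will keep clear of the orange jar by pushing in +y first.

```bash
cat > h.py <<'E'
import numpy as np,cv2
from plant import arm
from scipy.spatial.transform import Rotation as Ro
def rays(c,uv,z):
    uv=np.atleast_2d(np.asarray(uv,float)); T=c["world_from_camera"]
    d=np.c_[(uv[:,0]-c["cx"])/c["fx"],(uv[:,1]-c["cy"])/c["fy"],np.ones(len(uv))]@T[:3,:3].T
    return (T[:3,3]+d*((z-T[2,3])/d[:,2])[:,None])[:,:2]
def proj(c,P):
    T=c["world_from_camera"]; q=(np.atleast_2d(P)-T[:3,3])@T[:3,:3]
    return np.c_[c["fx"]*q[:,0]/q[:,2]+c["cx"],c["fy"]*q[:,1]/q[:,2]+c["cy"]]
J=np.array([[-24.5,-49],[24.5,-49],[24.5,0],[-24.5,49]])
def blobs(mask,lo,hi):
    n,_,s,ce=cv2.connectedComponentsWithStats(mask.astype(np.uint8))
    return [(ce[i],s[i]) for i in range(1,n) if lo<s[i,4]<hi]
def fit(A,B): # rigid A->B
    a,b=A.mean(0),B.mean(0); H=(A-a).T@(B-b); th=np.arctan2(H[0,1]-H[1,0],H[0,0]+H[1,1])
    R=np.array([[np.cos(th),-np.sin(th)],[np.sin(th),np.cos(th)]]); t=b-R@a
    return th,t,np.linalg.norm(A@R.T+t-B,axis=1).max()
def rack(lids):
    from itertools import permutations
    return min((fit(J,lids[list(p)]) for p in permutations(range(4))),key=lambda r:r[2])
def ori(yaw): # tool down, jaw axis at yaw in the world
    y=np.array([np.cos(yaw),np.sin(yaw),0]); x=np.array([0,0,-1.]); return Ro.from_matrix(np.c_[x,y,np.cross(x,y)]).as_rotvec()
E
python3 - <<'E'
from h import *
im=cv2.imread("pics/top0.png"); c=arm.get_calibration("top"); hs=cv2.cvtColor(im,cv2.COLOR_BGR2HSV).astype(int)
# lids
for (ce,s) in blobs((im.min(2)>150),10,2000): print(ce.round(1),s)
b,g,r=im[...,0].astype(int),im[...,1].astype(int),im[...,2].astype(int)
print(im[238,351],im[183,250],im[245,342],im[215,320])
for nm,m,z in (("orange",(hs[...,1]>180)&(hs[...,0]<20)&(hs[...,2]>150),54),("green",(hs[...,1]>150)&(abs(hs[...,0]-60)<20),44)):
    for ce,s in blobs(m,20,900): print(nm,ce.round(1),rays(c,ce,z).round(),s[4])
cv2.imwrite("pics/crop1.png",cv2.resize(im[160:300,190:430],None,fx=3.3,fy=3.3,interpolation=cv2.INTER_CUBIC))
E
```

```text
[233.4 193.2] [209 179  70  47 481]
[369.3 234.9] [364 229  12  12  93]
[351.1 237.6] [346 232  12  12 103]
[128.2 249.4] [123 245  11  10  83]
[373.  253.4] [368 248  12  11  95]
[335.5 259.2] [330 254  12  11 108]
[152 160 163] [156 152 154] [103 101  98] [125 122 123]
orange [368.1 197.1] [[ 629. -198.]] 116
green [410.4 272.7] [[ 434. -308.]] 150
```

View pics/crop1.png

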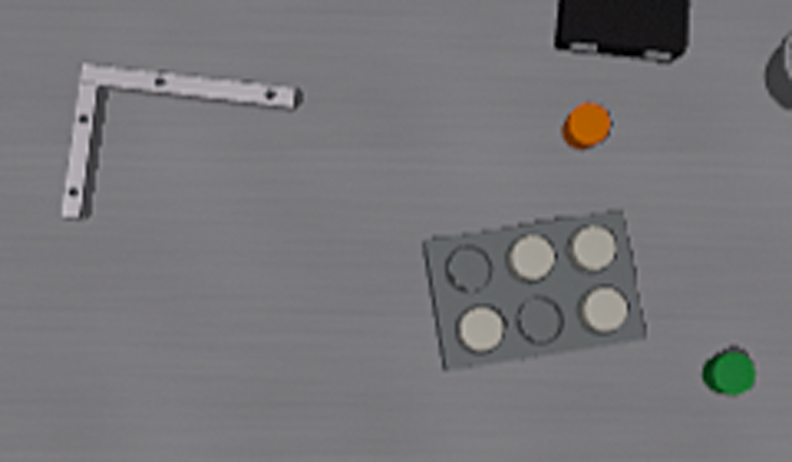

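The crop confirms the choice: the grey rack has four white lids, and the empty pockets face the stop (top left) and the robot (bottom middle). The corner bars are clear. Next I compute the poses.

```bash
cat >> h.py <<'E'
def corner(im,c):
    m=(im.min(2)>140); n,l,s,ce=cv2.connectedComponentsWithStats(m.astype(np.uint8))
    k=l[183:186,225:260].max(); v,u=np.where(l==k); P=rays(c,np.c_[u,v],25)
    A=P[u>226]; B=P[(v>193)&(u<222)]
    def ln(Q):
        vx,vy,x,y=cv2.fitLine(Q.astype(np.float32),cv2.DIST_HUBER,0,.01,.01).ravel(); return np.array([x,y]),np.array([vx,vy])
    (p,d),(q,e)=ln(A),ln(B); d*=np.sign(d[1]); e*=np.sign(e[0])
    ey=d; ex=np.array([d[1],-d[0]]); yaw=np.arctan2(ex[1],ex[0])
    s=np.linalg.solve(np.c_[d,-e],q-p); o=p+d*s[0]-7.5*ex-7.5*ey
    print("bars angle err",np.dot(d,e),"rail len",np.ptp(A@ey),"stop len",np.ptp(B@ex))
    return o,yaw
def lids(im,c,box):
    u0,v0,u1,v1=box
    L=[ce+[u0,v0] for ce,s in blobs(im[v0:v1,u0:u1].min(2)>140,50,140)]
    return rays(c,np.array(L),54)
E
python3 - <<'E'
from h import *
im=cv2.imread("pics/top0.png"); c=arm.get_calibration("top")
o,yaw=corner(im,c); print("corner",o,yaw)
L=lids(im,c,(300,215,400,285)); th,t,e=rack(L); print(L.round(1),"rack",th,t,e)
R=np.array([[np.cos(yaw),-np.sin(yaw)],[np.sin(yaw),np.cos(yaw)]])
print("rack in corner",R.T@(t-o),th-yaw,"home",o+R@[-52.5,-80])
np.savez("est.npz",o=o,yaw=yaw,t=t,th=th)
for p,a in ((t,th),(o+R@[-52.5,-80],yaw)):
  for q in (a,a+np.pi/2,a-np.pi/2,a+np.pi):
    j=arm.solve_ik(np.r_[p,150],ori(q)); print(round(q,2),None if j is None else np.round(j,2))
E
```

```text
bars angle err -0.0046569183 rail len 139.0511396875037 stop len 85.04217009241393
corner [659.966   195.88376] -0.10321899
[[ 530.3 -201.1]
 [ 521.8 -153.1]
 [ 481.9 -209.6]
 [ 465.  -113.2]] rack 0.17329916756327987 [ 497.6389634  -157.18663193] 0.1403332693878081
rack in corner [-125.08419059 -367.91672728] 0.276518155147394 home [599.50256211 121.71892503]
0.17 [ 0.59  0.45 -0.46  1.91  0.27  0.84  0.16]
1.74 [ 0.78  0.51 -0.72  1.9   0.43  0.89  1.59]
-1.4 [ 0.35  0.41 -0.16  1.93  0.09  0.81 -1.26]
3.31 [ 0.06  0.41  0.2   1.94 -0.11  0.8  -2.65]
-0.1 [ 0.12  0.61 -0.56  1.67  0.38  0.96 -0.68]
1.47 [ 0.26  0.68 -0.78  1.67  0.54  1.02  0.77]
-1.67 [-0.02  0.57 -0.35  1.68  0.24  0.93 -2.14]
3.04 [ 0.42  0.82 -1.08  1.66  0.78  1.16  2.18]
```

```bash
cat >> h.py <<'E'
def rot(a): return np.array([[np.cos(a),-np.sin(a)],[np.sin(a),np.cos(a)]])
Z=28.
E
python3 - <<'E'
from h import *
d=np.load("est.npz"); o,yaw,t,th=d["o"],float(d["yaw"]),d["t"],float(d["th"]); R=rot(yaw)
arm.set_gripper(0.6)
s=t+rot(th)@[0,-120]
arm.move_pose(np.r_[s,150],ori(th)); arm.move_straight(np.r_[s,Z],rate=120)
print("down",arm.get_eef_pos(),arm.get_ft_force(),arm.get_clock())
hit=arm.move_straight(np.r_[t+rot(th)@[0,-85],Z],rate=25,threshold=2)
p=arm.get_eef_pos(); off=rot(th).T@(p[:2]-t); print("contact",hit,off,arm.get_ft_force(),arm.get_clock())
E
```

```text
down [ 518.97530478 -275.69427498   28.76381658] [-0.27977939 -0.78343455 -0.87951789] 3.2417
contact False [-3.48526315e-02 -8.52197093e+01] [0.02541781 0.68223975 0.24881289] 4.7917
```

Run:
```python
from h import *
im=arm.grab_frame("scene")[:,:,::-1]; w=arm.grab_frame("wrist")[:,:,::-1]
a=cv2.resize(im[190:300,120:270],(545,400),interpolation=cv2.INTER_CUBIC)
cv2.imwrite("pics/c2.png",np.vstack([np.hstack([a]),]) )
cv2.imwrite("pics/c2.png",np.hstack([cv2.resize(a,(409,300)),cv2.resize(w,(390,300))]))
```

```text
(no output)
```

View pics/c2.png

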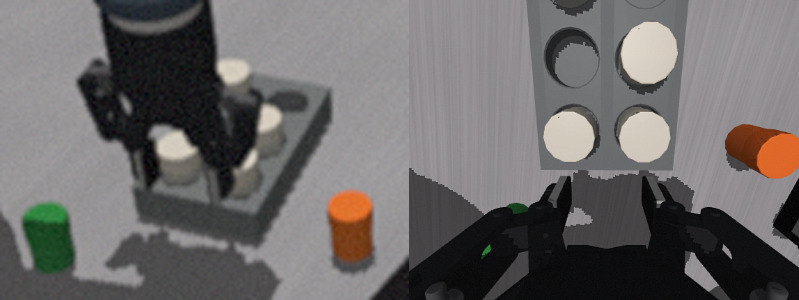

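The left half (scene crop) shows the fingertips in front of the rack's -y end face. The right half (wrist view) shows the tips near (565,175) and (645,175), just short of the rack edge at row 170. The jars are untouched, so the next step is to creep forward to contact.

Run:
```python
from h import *
d=np.load("est.npz"); t,th=d["t"],float(d["th"])
for k in np.arange(-83,-70,2.):
    arm.move_straight(np.r_[t+rot(th)@[0,k],Z],rate=20)
    f=rot(th).T@arm.get_ft_force()[:2]; print(k,(rot(th).T@(arm.get_eef_pos()[:2]-t)).round(1),f.round(1))
    if f[1]<-2.5: break
im=arm.grab_frame("wrist")[:,:,::-1]; cv2.imwrite("pics/w3.png",im); print(arm.get_clock())
```

```text
-83.0 [  0.  -82.8] [0.5 0.2]
-81.0 [  0.  -80.8] [-0.8 -0.6]
-79.0 [  0.  -78.8] [0.8 0.2]
-77.0 [  0.  -76.8] [0.4 0.9]
-75.0 [  0.  -74.9] [-0.2 -0. ]
-73.0 [  0.  -72.9] [-0.1 -0.4]
-71.0 [  0.1 -70.8] [-0.4 -0.2]
6.6917
```

View pics/w3.png

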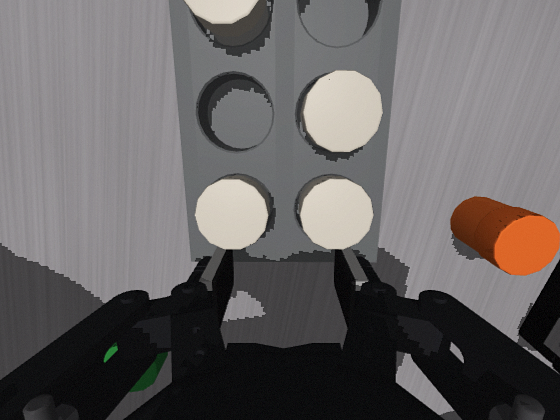

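Run:
```python
from h import *
d=np.load("est.npz"); t,th=d["t"],float(d["th"]); c=arm.get_calibration("wrist")
T=c["world_from_camera"]; print("cam in rack frame",rot(th).T@(T[:2,3]-t),T[2,3],"fwd",rot(th).T@T[:2,2],T[2,2],"tcp",arm.get_eef_pos(),"op",arm.get_opening())
im=cv2.imread("pics/w3.png")
L=[ce for ce,s in blobs(im.min(2)>170,2000,9000)]; print(np.round(L))
for l in L: print((rot(th).T@(rays(c,l,54)[0]-t)).round(1))
for uv in ((250,262),(192,262),(380,262)): print("edge",(rot(th).T@(rays(c,uv,30)[0]-t)).round(1))
p=arm.get_eef_pos()
for z in (6,12,19,28,40):
  print(z,proj(c,np.array([np.r_[p[:2]+rot(th)@[s,k],z] for s in (-25,25) for k in (-11,11)])).round().astype(int).tolist())
```

```text
cam in rack frame [ 0.36834481 -1.89153549] 185.99003842769415 fwd [ 0.00107041 -0.26937373] -0.9630351231751161 tcp [ 509.87031798 -227.00612788   27.99898547] op 0.6073527431837236
[[343. 110.]
 [336. 214.]
 [231. 214.]]
[25.2  3.3]
[ 24.8 -41.8]
[-23.5 -41.9]
edge [-18.3 -77.7]
edge [-51.2 -77.7]
edge [ 55.4 -77.6]
6 [[244, 251], [243, 219], [321, 251], [322, 219]]
12 [[243, 255], [241, 222], [322, 255], [323, 222]]
19 [[241, 260], [240, 226], [324, 260], [325, 226]]
28 [[239, 267], [237, 231], [326, 267], [327, 231]]
40 [[236, 277], [234, 239], [329, 277], [330, 239]]
```

Run:
```python
from h import *
d=np.load("est.npz"); t,th=d["t"],float(d["th"]); c=arm.get_calibration("scene")
for z in (6,15,25,40): print(z,(rays(c,[(171.3,267),(199.6,266)],z)-t)@rot(th))
im=arm.grab_frame("scene")[:,:,::-1]; p=arm.get_eef_pos()
im0=cv2.imread("pics/scene0.png")
for nm,i in (("0",im0),("now",im)):
    print(nm,[(ce.round(1),s[4]) for ce,s in blobs(i[195:270,160:250].min(2)>140,15,300)])
f=5.3; a=cv2.resize(im[200:300,130:260],None,fx=f,fy=f,interpolation=cv2.INTER_CUBIC)
for s in (-27,27):
  for k in (-11,11):
    for z,col in ((6,(0,0,255)),(19,(0,255,255)),(50,(0,255,0))):
      q=(proj(c,np.r_[p[:2]+rot(th)@[s,k],z])[0]-[130,200])*f; cv2.circle(a,tuple(int(v) for v in q),3,col,-1)
cv2.imwrite("pics/c4.png",a); print(arm.get_clock())
```

```text
6 [[-46.01216238 -80.5685129 ]
 [ 11.0811879  -60.38972465]]
15 [[-40.45430392 -88.58796062]
 [ 15.91867345 -68.66377737]]
25 [[-34.27890563 -97.49845809]
 [ 21.29365739 -77.85716929]]
40 [[ -25.01580819 -110.8642043 ]
 [  29.35613331  -91.64725716]]
0 [(array([43.9, 20.2]), np.int32(100)), (array([54.9, 37.9]), np.int32(103)), (array([24.3, 47.7]), np.int32(119)), (array([45.9, 52.1]), np.int32(119))]
now [(array([59.5, 38.1]), np.int32(38)), (array([25.8, 45.1]), np.int32(121)), (array([ 4.3, 58.5]), np.int32(297)), (array([51.6, 51.8]), np.int32(19))]
6.7417
```

View pics/c4.png

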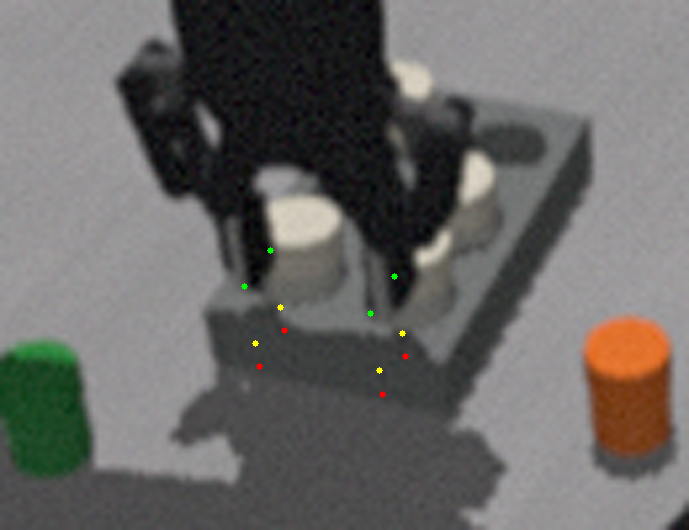

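The overlaid predicted tips (red and yellow dots) lie on a clear rack face, while the visible fingers end at about (250,285) and (395,310), at or above the rack's top edge. So the tips are higher than I assumed, or something else is off. I'll back off, re-measure the rack and look at the free fingers.

Run:
```python
from h import *
d=np.load("est.npz"); t,th=d["t"],float(d["th"])
arm.move_straight(np.r_[t+rot(th)@[0,-135],Z],rate=100)
p=arm.get_eef_pos(); print(p,arm.get_ft_force(),Ro.from_rotvec(arm.get_orientation()).as_matrix().round(3).tolist(),arm.tips_ahead)
top=arm.grab_frame("top")[:,:,::-1]; ct=arm.get_calibration("top")
print([(ce.round(1),s[4]) for ce,s in blobs(top[215:285,300:400].min(2)>140,15,300)])
try: print("rack",rack(lids(top,ct,(300,215,400,285))), "was",th,t)
except Exception as e: print(e)
c=arm.get_calibration("scene"); im=arm.grab_frame("scene")[:,:,::-1].copy()
f=5.3; a=cv2.resize(im[200:300,130:260],None,fx=f,fy=f,interpolation=cv2.INTER_CUBIC)
for s in (-27,27):
  for k in (-11,11):
    for z,col in ((6,(0,0,255)),(19,(0,255,255)),(50,(0,255,0))):
      q=(proj(c,np.r_[p[:2]+rot(th)@[s,k],z])[0]-[130,200])*f; cv2.circle(a,tuple(int(v) for v in q),3,col,-1)
cv2.imwrite("pics/c5.png",a); print(arm.get_clock())
```

```text
[ 520.83989887 -289.32046251   27.85010232] [ 0.07783602  0.93597805 -0.12151447] [[-0.0, 0.985, 0.173], [0.001, 0.173, -0.985], [-1.0, -0.0, -0.001]] 22.0
[(array([69.7, 19.7]), np.int32(117)), (array([51.1, 22.5]), np.int32(117)), (array([73.1, 38.4]), np.int32(120)), (array([35.4, 44.4]), np.int32(120))]
rack (np.float64(0.16979300172815628), array([ 497.60290107, -157.25170606]), np.float64(0.3425916109155353)) was 0.17329916756327987 [ 497.6389634  -157.18663193]
7.6333
```

View pics/c5.png

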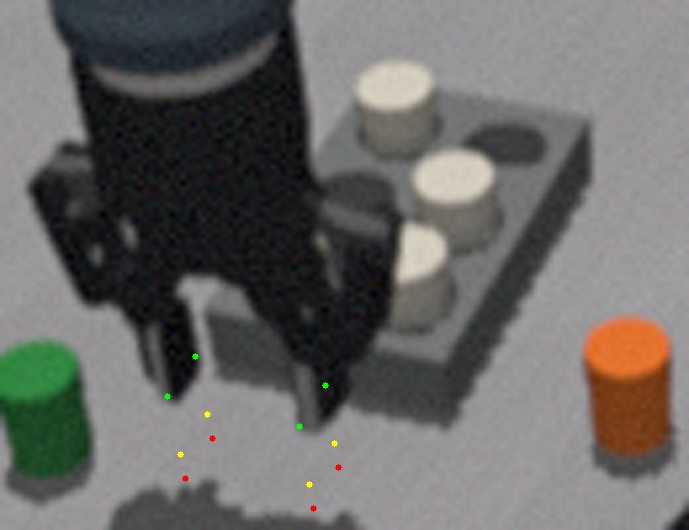

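The rack has not moved; its pose agrees to 0.1 mm. The free fingertips, at (170,395) and (305,425), sit at the green z≈50 marks rather than 6–19 mm. They hover about 35 mm higher than the reported TCP implies, so I'll find the bench by touch here and take the height from that.

Run:
```python
from h import *
p=arm.get_eef_pos()
print(Ro.from_rotvec([1.99474421,0.41833243,-1.99565998]).as_matrix().round(3).tolist())
hit=arm.move_straight([p[0],p[1],-25],rate=20,threshold=4)
q=arm.get_eef_pos(); print(hit,q,arm.get_ft_force(),arm.get_clock(),arm.get_opening())
```

```text
[[-0.001, 0.4, -0.916], [0.001, -0.916, -0.4], [-1.0, -0.002, 0.0]]
True [ 521.04011499 -289.12906563  -18.31645961] [-0.89315885 -0.21524022  5.66567732] 9.6667 0.5951045781102453
```

The bench is felt at TCP z = -18, so at this opening the tips end about 18 mm above the reported TCP. The stated 22 mm ahead does not hold. I'll work at TCP z = -6, which puts the tips at 12 mm.

```bash
sed -i 's/^Z=28./Z=-6./' h.py
python3 - <<'E'
from h import *
d=np.load("est.npz"); t,th=d["t"],float(d["th"])
p=arm.get_eef_pos(); arm.move_straight([p[0],p[1],Z],rate=40)
arm.move_straight(np.r_[t+rot(th)@[0,-102],Z],rate=80)
for k in np.arange(-100,-78,2.):
    arm.move_straight(np.r_[t+rot(th)@[0,k],Z],rate=20)
    f=rot(th).T@arm.get_ft_force()[:2]; print(k,(rot(th).T@(arm.get_eef_pos()[:2]-t)).round(1),f.round(1))
    if f[1]<-2.5: break
print(arm.get_clock())
E
```

```text
-100.0 [-1.000e-01 -1.003e+02] [-0.1  0. ]
-98.0 [  0.  -97.9] [-0.3 -0.2]
-96.0 [  0.  -95.8] [-0.1 -1.5]
-94.0 [ -0.  -93.8] [-0.   0.1]
-92.0 [  0.  -91.8] [0.1 0.8]
-90.0 [  0.  -89.8] [ 0.2 -0.3]
-88.0 [  0.1 -88.2] [ 0.6 -1.5]
-86.0 [ -0.  -86.3] [ 0.7 -1.5]
-84.0 [ -0. -84.] [-0.1 -1.7]
-82.0 [  0.  -81.8] [-0.  -1.7]
-80.0 [  0.1 -79.7] [-1.  -2.9]
13.4417
```

Run:
```python
from h import *
d=np.load("est.npz"); o,yaw,t,th=d["o"],float(d["yaw"]),d["t"],float(d["th"])
OFF=88.
t1=t+rot(th)@[0,8.]; a0=th-yaw; c0=rot(yaw).T@(t1-o); c1=np.array([-115,-100.])
for s in np.linspace(0,1,7)[1:]:
    a=a0*(1-s); w=o+rot(yaw)@(c0+(c1-c0)*s+rot(a)@[0,-OFF])
    arm.move_straight(np.r_[w,Z],frame=ori(yaw+a),rate=55)
    print(round(s,2),(rot(yaw).T@arm.get_ft_force()[:2]).round(1),arm.get_clock())
w=o+rot(yaw)@(c1+[0,-OFF-45])
arm.move_straight(np.r_[w,Z],rate=120)
arm.move_straight(np.r_[w,110],rate=150)
top=arm.grab_frame("top")[:,:,::-1]; cv2.imwrite("pics/top6.png",top); ct=arm.get_calibration("top")
B=[(ce,s[4]) for ce,s in blobs(top.min(2)>140,50,200)]; print([(b.round(1),n) for b,n in B])
print(arm.get_clock())
```

```text
0.17 [ 0.  -0.1] 14.3583
0.33 [ 0.7 -1.1] 15.2833
0.5 [-0.1 -0.5] 16.2083
0.67 [-0.1 -0.6] 17.1417
0.83 [ 0.2 -0.8] 18.075
1.0 [-0.7 -0.4] 19.0167
[(array([250.4, 221.9]), np.int32(121)), (array([269.1, 224. ]), np.int32(121)), (array([229.2, 238.3]), np.int32(123)), (array([266.9, 242.7]), np.int32(124)), (array([128.1, 249.5]), np.int32(99))]
20.5167
```

View pics/top6.png

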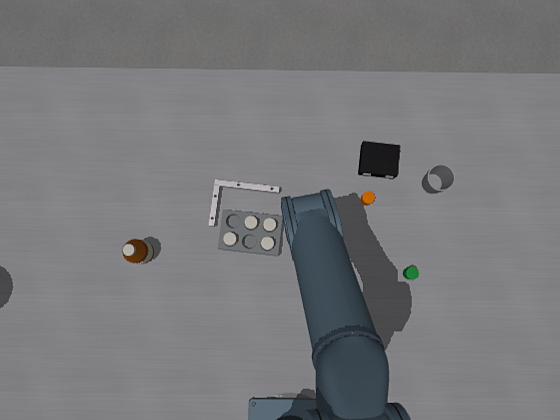

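The rack now stands square-ish beside the corner, with its centre at about (250,232). The bottle, beaker, case and look-alikes are unmoved. Next I measure and then push in +x towards the rail.

Run:
```python
from h import *
d=np.load("est.npz"); o,yaw=d["o"],float(d["yaw"]); R=rot(yaw); ct=arm.get_calibration("top")
top=cv2.imread("pics/top6.png"); th,t,e=rack(lids(top,ct,(205,205,300,265)))
r=R.T@(t-o); print("rack in corner",r.round(1),round(th-yaw,3),e)
ow,yw=corner(top,ct); print(ow-o,yw-yaw)
ja=yaw+np.pi/2; W=lambda x,y,z:np.r_[o+R@[x,y],z]
xs=r[0]-52.5-35
cands=[(q,arm.solve_ik(W(xs,r[1],Z),ori(q))) for q in (ja,ja-np.pi)]
print([(q,None if j is None else np.round(j,2)) for q,j in cands])
now=np.array(arm.get_joint_positions()); q=min([k for k in cands if k[1] is not None],key=lambda k:abs(np.array(k[1])-now).max())[0]
arm.move_straight(np.r_[arm.get_eef_pos()[:2],150],rate=150)
arm.move_pose(W(xs,r[1],150),ori(q)); arm.move_straight(W(xs,r[1],Z),rate=120)
print(arm.get_eef_pos(),arm.get_clock())
arm.move_straight(W(r[0]-52.5-10,r[1],Z),rate=60)
arm.move_straight(W(-113-12,r[1],Z),rate=50)
hit=arm.move_straight(W(-105,r[1],Z),rate=12,threshold=14)
print(hit,(R.T@(arm.get_eef_pos()[:2]-o)).round(1),(R.T@arm.get_ft_force()[:2]).round(1),arm.get_clock())
```

```text
rack in corner [-100.1  -84.5] -2.976 35.57446970700892
bars angle err -0.000585258 rail len 139.08192168579757 stop len 85.0700845748795
[0.6117554 0.3756714] -0.0028935745
[(1.4675773392107825, array([ 0.02,  0.69, -0.48,  2.07,  0.63,  0.53,  0.54])), (-1.6740153143790106, array([-0.45,  0.64,  0.1 ,  2.09, -0.15,  0.41, -1.91]))]
[465.18618474 131.28834474  -5.42681173] 23.375
True [-116.4  -84.8] [ 0.1 -0.6] 25.8833
```

The lid fit was polluted by an extra blob (residual 35 mm), and I should have gated on that before moving. I'll filter the blobs, back off and re-measure.

```bash
cat >> h.py <<'E'
def measure(im,c,o,yaw):
    from itertools import combinations
    R=rot(yaw); L=np.array([rays(c,ce,54)[0] for ce,s in blobs(im.min(2)>140,80,150)])
    C=(L-o)@R; L=L[(C[:,0]>-230)&(C[:,0]<-5)&(C[:,1]<-5)&(C[:,1]>-260)]
    th,t,e=min((rack(L[list(k)]) for k in combinations(range(len(L)),4)),key=lambda r:r[2])
    a=(th-yaw+np.pi/2)%np.pi-np.pi/2
    return R.T@(t-o),a,e,len(L)
E
python3 - <<'E'
from h import *
d=np.load("est.npz"); o,yaw=d["o"],float(d["yaw"]); R=rot(yaw); ct=arm.get_calibration("top")
print("before",measure(cv2.imread("pics/top6.png"),ct,o,yaw))
p=R.T@(arm.get_eef_pos()[:2]-o)
arm.move_straight(np.r_[o+R@[p[0]-45,p[1]],Z],rate=100); arm.move_straight(np.r_[o+R@[p[0]-45,p[1]],120],rate=150)
arm.pause(.1); im=arm.grab_frame("top")[:,:,::-1]; cv2.imwrite("pics/top7.png",im)
print("now",measure(im,ct,o,yaw),arm.get_clock())
cv2.imwrite("pics/c7.png",cv2.resize(im[160:280,180:320],None,fx=4.5,fy=4.5,interpolation=cv2.INTER_CUBIC))
E
```

```text
before (array([-115.94980975,  -97.78628666]), np.float64(0.002292349048782949), np.float64(0.2684156222808984), 4)Traceback (most recent call last):
  File "<stdin>", line 7, in <module>
  File "h.py", line 45, in measure
    th,t,e=min((rack(L[list(k)]) for k in combinations(range(len(L)),4)),key=lambda r:r[2])
           ~~~^^^^^^^^^^^^^^^^^^^^^^^^^^^^^^^^^^^^^^^^^^^^^^^^^^^^^^^^^^^^^^^^^^^^^^^^^^^^^
ValueError: min() iterable argument is empty
```

Run:
```python
from h import *
d=np.load("est.npz"); o,yaw=d["o"],float(d["yaw"]); R=rot(yaw); ct=arm.get_calibration("top")
arm.move_straight(np.r_[arm.get_eef_pos()[:2],150],rate=150)
arm.move_pose(np.r_[o+R@[-52.5,-97-80-50],150],ori(yaw))
im=arm.grab_frame("top")[:,:,::-1]; cv2.imwrite("pics/top8.png",im)
cv2.imwrite("pics/c8.png",cv2.resize(im[160:280,180:320],None,fx=4.5,fy=4.5,interpolation=cv2.INTER_CUBIC))
print(arm.get_clock()); print("now",measure(im,ct,o,yaw))
```

```text
29.0083
now (array([-53.38359592, -98.04225223]), np.float64(0.0036757023811744283), np.float64(0.30033304470736233), 4)
```

View pics/c8.png

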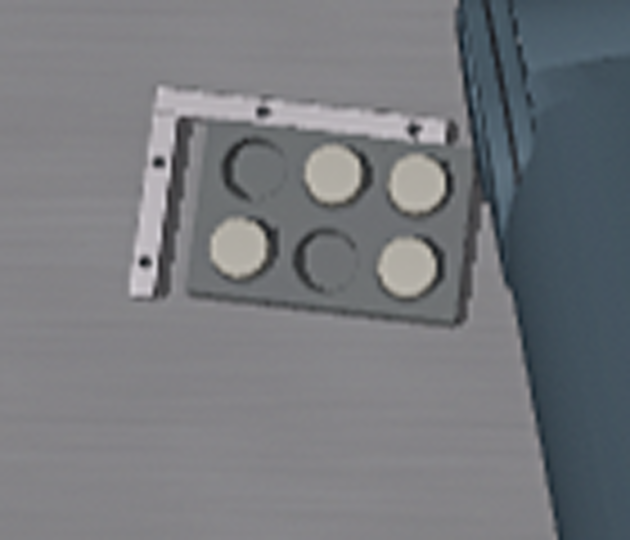

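The rack is flush along the rail (x -53.4, yaw 0.004), with an 18 mm gap left to the stop. Now I push in +y.

Run:
```python
from h import *
d=np.load("est.npz"); o,yaw=d["o"],float(d["yaw"]); R=rot(yaw); ct=arm.get_calibration("top")
x=-55.; W=lambda y,z:np.r_[o+R@[x,y],z]
arm.move_straight(W(-227,150)); arm.move_straight(W(-227,Z),rate=120)
arm.move_straight(W(-190,Z),rate=80)
arm.move_straight(W(-176,Z),rate=30)
print((R.T@arm.get_ft_force()[:2]).round(1))
hit=arm.move_straight(W(-160,Z),rate=12,threshold=16)
print(hit,(R.T@(arm.get_eef_pos()[:2]-o)).round(1),(R.T@arm.get_ft_force()[:2]).round(1),arm.get_clock())
arm.move_straight(W(-225,Z),rate=100); arm.move_straight(W(-225,150),rate=150); arm.pause(.2)
im=arm.grab_frame("top")[:,:,::-1]; cv2.imwrite("pics/top9.png",im)
sc=arm.grab_frame("scene")[:,:,::-1]
cv2.imwrite("pics/c9.png",np.hstack([cv2.resize(im[160:280,180:320],(400,343),interpolation=cv2.INTER_CUBIC),cv2.resize(sc[120:260,230:393],(400,343),interpolation=cv2.INTER_CUBIC)]))
print(arm.get_clock(),arm.get_ft_force()); print("now",measure(im,ct,o,yaw))
```

```text
[-0.1 -0.4]
True [ -55.2 -168.8] [-0.2  0.1] 32.8833
35.0667 [ 0.16847019  0.17080371 -0.91396924]
now (array([-53.35094782, -79.76381321]), np.float64(0.0019362527301831634), np.float64(0.27164459411454467), 4)
```

View pics/c9.png

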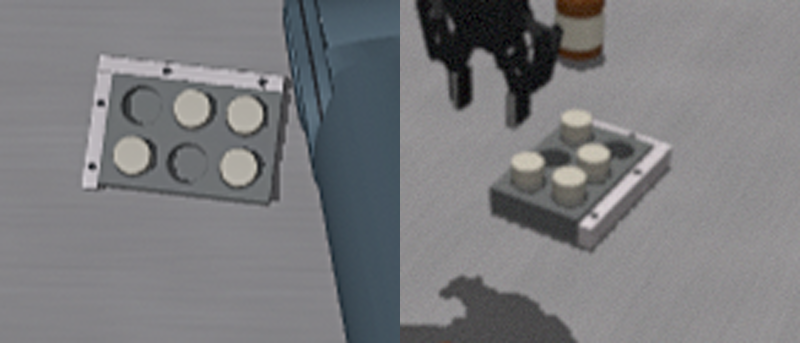

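Measured: x -53.4, y -79.8, yaw 0.002. The crops show the rack tight in the corner with all jars seated. The first +x push stopped at TCP x -116.4, which would suggest about -55 if the finger thickness is the same. One gentle nudge against the rail will settle it.

Run:
```python
from h import *
d=np.load("est.npz"); o,yaw=d["o"],float(d["yaw"]); R=rot(yaw); ct=arm.get_calibration("top")
W=lambda x,z:np.r_[o+R@[x,-80],z]
qs=[(np.abs(np.array(arm.solve_ik(W(-150,Z),ori(q)))-arm.get_joint_positions()).max(),q) for q in (yaw+np.pi/2,yaw-np.pi/2) if arm.solve_ik(W(-150,Z),ori(q)) is not None]
arm.move_pose(W(-150,150),ori(min(qs)[1])); arm.move_straight(W(-150,Z),rate=120)
arm.move_straight(W(-120,Z),rate=60)
hit=arm.move_straight(W(-108,Z),rate=12,threshold=22)
print(hit,(R.T@(arm.get_eef_pos()[:2]-o)).round(1),(R.T@arm.get_ft_force()[:2]).round(1),arm.get_clock())
arm.move_straight(W(-150,Z),rate=80); arm.move_straight(W(-150,150),rate=150)
arm.move_pose(np.r_[o+R@[-55,-225],180],ori(yaw)); arm.pause(.2)
im=arm.grab_frame("top")[:,:,::-1]; m=measure(im,ct,o,yaw); print(arm.get_clock(),m)
ow,yw=corner(im,ct); print("with corner refit",measure(im,ct,ow,yw))
r,a,e,n=m
if abs(r[0]+52.5)<2.5 and abs(r[1]+80)<2.5 and abs(a)<.025 and e<1.5: arm.job_done(); print("handed in")
```

```text
True [-116.6  -80.4] [-0.8 -0.3] 39.0167
42.0167 (array([-53.24690272, -79.80602964]), np.float64(0.002778998638171437), np.float64(0.28073589608001165), 4)
bars angle err -0.0031954348 rail len 139.0614780132862 stop len 85.05150857850117
with corner refit (array([-53.89680942, -80.26834931]), np.float64(0.0037391102562134293), np.float64(0.28073589608001165), 4)
the job is handed in; nothing more can be done
handed in
```

I pushed the rack with the fingertips only: first in +y, turning it square, then in +x against the rail, then in +y against the stop, plus one confirming nudge on the rail. I handed the job in at about 42 s; no verdict is reported.

**Last checks:** the top camera puts the rack at x = -53.2 mm and y = -79.8 mm in the corner frame, 0.003 rad off square. Home is -52.5 and -80. Refitting the corner from the same picture gives -53.9, -80.3 and 0.004 rad. The lids match the rack layout to 0.3 mm, so the jars look seated. Both +x pushes stopped hard at the same place (-116.4 and -116.6 mm). The gripper was raised clear before hand-in. The bottle, beaker and case looked unmoved in the full top view after the first push; I did not re-measure them at the end.

**What disagreed or failed:**
- **Finger height:** the bench touch put the tips about 18 mm above the reported TCP, not 22 mm ahead of it. Because of that, my first approach hovered over the rack's edge close to two jars. I felt no force there, and the rack had not moved when I re-measured it.
- **Bad measurement:** one lid fit was wrong (35 mm residual) and I pushed on it before catching it. That +x push was about 13 mm off-centre, but it did no visible harm.
- **Rail position:** the stop position of the +x pushes would put the rack about 1.7 mm farther from the rail than the camera does. That is still inside the 4 mm limit.

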